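# Hold the doming block in the corner fixture for clamping

## Task

Take the brass doming block to the corner fixture, stand it flat on the fixture's bed and press it square into the corner with steady, moderate pressure, so that it bears on the tall back fence and the low side fence at once. Finish holding it there: do not let go or back off at the end, a colleague will clamp it while you hold. Do not move the other things on the bench.

Things in the scene. Friction and masses are not known exactly. Their poses are not given: they have to be found in the camera images.
- block_center (a point): centre (half-way up) of the brass doming block: a brass-coloured 42 x 42 x 42 mm block with round hollows in its faces, standing on the bench, about 0.4 to 0.7 kg; its axes are square to its faces, and any way round serves
- doming_block: the same brass doming block; origin at the centre of its underside, 21 mm below its centre; z up
- fixture: corner fixture screwed to the bench: an aluminium bed plate 130 x 130 x 12 mm carrying two dark steel fences that form a corner; origin at the centre of the plate's underside, z up. Its +x axis points across the plate square to the back fence, its +y axis square to the side fence. Friction on the bed, and along one fence when pressing on the other, adds several N to the felt push
- corner (a point): the inside of the fixture's corner: the point on top of the bed (12 mm above the bench) where the planes of the two fences' inner faces meet; axes as the fixture's. A block seated square in the corner has its centre at -21 mm in x, -21 mm in y, +21 mm in z from here. The fences stop 10 mm short of this point (chip relief)
- back_fence: tall back fence of the fixture, rigid steel, 12 mm thick, 88 mm long, 30 mm high above the bed, along the fixture's y; its inner face, at x = +45 mm of the fixture, looks to -x. No room for a finger between it and a seated block. Its origin coincides with the fixture's
- side_fence: low side fence of the fixture, rigid steel, 12 mm thick, 88 mm long, along the fixture's x; its inner face, at y = +45 mm of the fixture, looks to -y. It is only 10 mm high above the bed (screw heads to 12 mm), so a finger can hold the block's side over it if the fingertip stays more than 12 mm above the block's underside. Its origin coincides with the fixture's
- stack_top (a point): top of the tallest stack of orange and grey moulds, about 80 x 80 mm and 165 mm high, fixed, which stands between the block's side of the bench and the fixture (a lower stack, 120 mm, stands behind it to its left): carry the block over it with its underside above 200 mm. Shelves hang over the back of the bench from about 0.73 m ahead of the robot: swing the arm round folded, not stretched out
- eye_loupe: black eye loupe, a cup 34 mm across and 30 mm high, on the bench; origin at its underside; not to be moved
- round_tin: white round tin, 68 mm across and 13 mm high; origin at its underside; not to be moved
- green_mould: green rubber mould, 40 x 50 x 18 mm; origin at its underside; not to be moved
- green_case: flat green case, 46 x 78 mm, 17 mm high, behind the fixture; origin at its underside; not to be moved
- pliers: blue-handled pliers lying at the left, 37 x 130 mm, 13 mm high; origin at the underside; not to be moved
- tape: roll of masking tape, 72 mm across, 18 mm high, at the right in front of the white bottle; origin at its underside; not to be moved
- scriber: black-handled scriber lying near the front edge, 9 x 140 mm, 9 mm high; origin at the underside of its middle; not to be moved

How it is judged (in metres and radians):
On the way:
1. the block is lifted off the bench to above the level of the fixture's bed (height (world z) of block_center above 0.036 m), for 0.1 s.
At the end, for the whole second after the job is handed in: The fingers touch the block, which stands upright (0.08 rad) on the bed in the corner (centre within 3 mm of its seat on each axis), square to the fences within 0.06 rad, at rest, pressing each fence with 1 to 40 N through the last second (contact force between doming_block and back_fence between 1 and 40 N and contact force between doming_block and side_fence between 1 and 40 N and contact force between doming_block and the fingers above 0.5 N and x of block_center in the frame of corner between -0.024 and -0.018 m and y of block_center in the frame of corner between -0.024 and -0.018 m and z of block_center in the frame of corner between 0.018 and 0.024 m and angle between doming_block's own z axis and vertical below 0.08 rad and (angle between the x axis of doming_block and the x axis of fixture, either way round below 0.06 rad or angle between the x axis of doming_block and the y axis of fixture, either way round below 0.06 rad) and linear speed of doming_block below 0.02 m/s); the arm keeps its last pose, push and grip.
It fails at once if another thing on the bench is moved more than 30 mm (distance of any of eye_loupe, round_tin, green_mould, green_case, pliers, tape, scriber from where it was at the start of the episode above 0.03 m).
It also fails if it takes over 58 s, if anything falls off the work surface, if the arm or the gripper's body presses on something with over 40 N, if the wrist force passes 120 N, or if a joint passes its speed limit or range.

## Robot

A 6-joint arm with a two-finger parallel gripper is mounted at the origin on a cart in front of the work surface, level with it; the furniture and walls round the work are solid. World frame = base frame: x ahead of the robot, y to its left, z up, the work surface at z = 0. Lengths are in mm, angles in degrees, forces in N, time in s.
With the tool pointing down it reaches from about 375 to 975 mm from the base axis. Payload 3.8 kg.
Tool frame: the origin (TCP) lies midway between the tips of the shut fingers; the grasp point (between the pads) lies 19 mm behind it; z points along the fingers, x is the direction in which the jaws open and shut, and the axes are right-handed (so a half turn about z gives the same grasp; the last joint's range is limited). The gripper opens to 88 mm and grips with 3 to 60 N. Pads are 18 mm wide; open, the fingers measure 123 mm over their backs; the gripper's body (75 mm by 187 mm) begins 45 mm behind the grasp point.
Start: joints at [63.833, 15.12, 91.902, -0, 72.978, -2.114], TCP at [275.112, 616.386, 238.706] pointing down, gripper open.
Joint ranges: [-150.88, 150.88], [-54.13, 125.18], [17.81, 147.31], [-75.09, 255.09], [0, 152.58], [-146.25, 146.25]. Speed limits (degrees/s): [147.25, 147.25, 180, 180, 180, 180].

## Interface

Orientations are given as a 3x3 rotation matrix whose columns are the frame's x, y, z axes.
In Python, from rig import env, snapshot, camera_info, finder gives the robot as it stands.
- The arm moves only by the tool carry_out, never from a script. Its argument "rows" is a list of rows, each an object of numbers: "tx", "ty", "tz": the shift along the tool's x, y, z normalised to -1 to 1, where 1 is 0.5 m; "spin": the turn about the tool's z normalised to -1 to 1, where 1 is 4 degrees; "claw": the opening, from -1 (shut) to 1 (fully open), so that 0 is half open. In form: [{"tx": .., "ty": .., "tz": .., "spin": .., "claw": ..}, ...]. A call has 1 to 5 rows; each row shifts and turns the commanded pose from where the row before left it, along the tool's axes as they then stand; what a row does not reach is not made up. A row lasts 1/10 s, in which the tool goes at most 50 mm and 8.59 degrees, less where a joint would pass 70% of its speed; a pose out of reach is approached as far as the arm can. A call with a number of a shift or a turn outside -1 to 1 is refused whole. A call with a gripper value outside its range is refused whole. The fingers move at their own pace and stop on an object; the grip force is fixed at half the most. Time passes only in rows, so rows that do not move let the fingers close. It gives the time, the measured TCP pose, the force and the opening at its end, in the units of the state.
- env.observe(): the state, without advancing time (a new reading comes with each control period).
- snapshot(name): name is "scene" or "top" or "wrist"; returns the picture (420x560x3 uint8, red, green, blue); there is no depth.
- camera_info(name): a dict with "fx", "fy", "cx", "cy" (pixels), "position" and "attitude" of the camera in the world. Camera axes: x right, y down, z forward; pixel columns grow to the right and rows downward; lengths in mm; the calibration is good to about 2 mm. A picture is of the moment at which its call begins: read the wrist's pose just before it. camera_info takes no time and is no camera call; for the wrist camera it gives the pose at the moment of the call.
- env.close_job(): hands the job in, once; it reports no verdict.
Trained networks look in the newest picture that a camera, given by its name, has taken for a name from the list of things; names that differ only in an ending like _2 or _b are one class to them, and where a whole thing is asked for, a point or a joint stands for the part that bears it (a point fixed in the world has none). Each returns a list of dicts, best first, with "conf" (0 to 1); they miss things now and then, are a little off and sometimes report something else, mostly with a low value. They report only what shows in the picture. A call takes as long as a camera call.
- finder.search_frame(camera, query): "position" ([column, row] in pixels, amid what is visible of it).
- finder.outline_of(camera, query): "region" (420x560 bool, what is visible of it) and "position" ([column, row] in pixels, amid what is visible of it).
- finder.mark_of(camera, query): "position" ([column, row] in pixels: a listed point, or the origin of a listed thing).
The state is a dict: "time_s": time; "joints": joint angles; "qd": joint speeds; "tau": joint torques, N m; "tcp_pos": TCP position; "ee_rot": TCP orientation; "contact_force": force on the tool from outside, world axes, zero at the start; "moment": the same for the moment, N m; "gripper_width": finger opening in mm.
Only numpy, scipy, OpenCV 4.12 (cv2) and the standard library are available. Lean on these libraries where they do the work, as an engineer would, in place of code of your own. Each camera call takes 0.05 s, during which the arm holds its last target. There are 200 camera calls.

## Working session

There is one attempt and no reset: what is moved stays moved. The work goes in short steps, Python scripts to look and compute and a tool call to move; the robot and the scene stay as the last step left them, time stands still between calls to the robot, and variables do not carry over. Pictures are saved under pics/ and viewed, about 8 in all and at most 12, crops included, and the job is handed in when it is done.

Besides the shell and the picture viewer there is one more tool, called as a command line: name --argument value ..., lists and objects as JSON in quotes. carry_out: Moves the arm, as the interface text tells. Scaled input: -1 to 1 covers 0.5 m each way for a shift and 4 degrees each way for a turn. Its arguments: {"type":"object","properties":{"rows":{"type":"array","items":{"type":"object","properties":{"tx":{"type":"number"},"ty":{"type":"number"},"tz":{"type":"number"},"spin":{"type":"number"},"claw":{"type":"number"}}}}},"required":["rows"]}

```bash
mkdir -p pics; ls; cat > h.py <<'E'
import numpy as np, cv2
from rig import env, snapshot, camera_info, finder
def ray(ci,px,z):
    R=np.array(ci["attitude"]);p=np.array(ci["position"])
    d=R@np.array([(px[0]-ci["cx"])/ci["fx"],(px[1]-ci["cy"])/ci["fy"],1])
    return p+d*(z-p[2])/d[2]
def proj(ci,P):
    R=np.array(ci["attitude"]);p=np.array(ci["position"])
    c=(np.atleast_2d(P)-p)@R
    return np.c_[c[:,0]/c[:,2]*ci["fx"]+ci["cx"],c[:,1]/c[:,2]*ci["fy"]+ci["cy"]]
def save(n,im): cv2.imwrite(f"pics/{n}.png",cv2.cvtColor(im,cv2.COLOR_RGB2BGR))
E
python3 - <<'E'
from h import *
np.set_printoptions(precision=3,suppress=True)
s=env.observe(); print(s)
ims=[]
for c in ["scene","top"]:
    im=snapshot(c); ci=camera_info(c); save(c+"0",im); print(c,ci)
    for q,z in [("block_center",21),("corner",12),("fixture",0),("stack_top",165)]:
        for r in finder.mark_of(c,q)[:2]: print(c,q,r["conf"],r["position"],ray(ci,r["position"],z))
E
```

```text
pics
{'time_s': 0.0, 'joints': array([63.832, 15.168, 91.979, -0.001, 72.976, -2.113]), 'qd': array([-0.074, -0.001, -0.052,  0.067,  0.06 ,  0.021]), 'tau': array([ -0.003, -50.212, -35.687,   0.073,   0.03 ,  -0.   ]), 'tcp_pos': array([274.825, 615.771, 237.426]), 'ee_rot': array([[ 0.408,  0.913, -0.001],
       [ 0.913, -0.408, -0.002],
       [-0.002, -0.   , -1.   ]]), 'contact_force': array([-0.123,  0.064, -0.19 ]), 'moment': array([-0.031, -0.007, -0.008]), 'gripper_width': 88.26279210444673}
scene {'fx': 412.435329005157, 'fy': 412.435329005157, 'cx': 284.86951442725115, 'cy': 203.87654238947718, 'position': array([-233.417, -698.585,  868.181]), 'attitude': array([[ 0.657, -0.44 ,  0.613],
       [-0.754, -0.377,  0.538],
       [-0.005, -0.815, -0.579]])}
scene block_center 0.57 [348.6, 295.7] [ 452.016 -323.495   21.   ]
scene corner 0.56 [231.7, 185.6] [630.272 329.736  12.   ]
scene corner 0.47 [244.6, 249.9] [404.881  29.035  12.   ]
scene stack_top 0.69 [333.7, 244.9] [ 454.417 -261.45   165.   ]
scene stack_top 0.55 [275.1, 198.9] [510.382  -6.82  165.   ]
top {'fx': 397.43511856949476, 'fy': 397.43511856949476, 'cx': 276.24583597317553, 'cy': 212.50430897395796, 'position': array([ 378.618,   26.186, 1501.816]), 'attitude': array([[-0.013, -0.991,  0.136],
       [-1.   ,  0.014,  0.007],
       [-0.009, -0.136, -0.991]])}
top block_center 0.53 [374.9, 251.8] [ 430.341 -327.047   21.   ]
top corner 0.63 [201.5, 204.9] [616.819 320.03   12.   ]
top fixture 0.64 [216.3, 216.9] [571.596 265.279   0.   ]
top stack_top 0.8 [289.9, 224.5] [520.986 -10.29  165.   ]
```

View pics/top0.png

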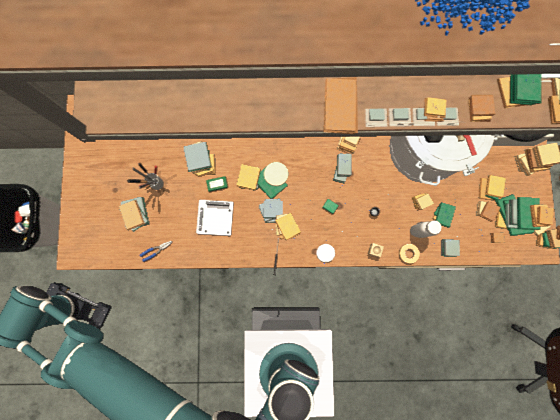

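View pics/scene0.png

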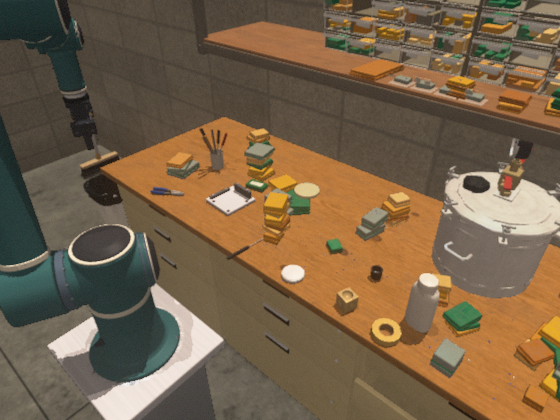

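The top view shows the block near (376,251). The white fixture is at (215,218), with its fences on the far (+x) and left (+y) sides. The orange stack is at (288,226). I'll move toward the fixture for a close look on the way.

carry_out --rows '[{"tx":-0.046,"ty":0.075,"tz":-0.021,"spin":0,"claw":1},{"tx":-0.046,"ty":0.075,"tz":-0.021,"spin":0,"claw":1},{"tx":-0.046,"ty":0.075,"tz":-0.021,"spin":0,"claw":1},{"tx":-0.046,"ty":0.075,"tz":-0.021,"spin":0,"claw":1},{"tx":-0.046,"ty":0.075,"tz":-0.021,"spin":0,"claw":1}]'

```text
time_s: 1.0
tcp_pos: [400.2, 433.5, 291.8]
ee_rot: [[0.407, 0.913, 0.0], [0.913, -0.407, 0.0], [0.0, 0.0, -1.0]]
contact_force: [0.3, 1.0, 0.4]
gripper_width: 88.3
```

carry_out --rows '[{"tx":-0.046,"ty":0.075,"tz":-0.021,"spin":0,"claw":1},{"tx":-0.046,"ty":0.075,"tz":-0.021,"spin":0,"claw":1},{"tx":-0.046,"ty":0.075,"tz":-0.021,"spin":0,"claw":1},{"tx":-0.046,"ty":0.075,"tz":-0.021,"spin":0,"claw":1},{"tx":0,"ty":0,"tz":0,"spin":0,"claw":1}]'

```text
time_s: 1.5
tcp_pos: [502.3, 286.0, 335.4]
ee_rot: [[0.413, 0.911, 0.004], [0.911, -0.413, -0.0], [0.002, 0.004, -1.0]]
contact_force: [-0.1, 0.4, 0.2]
gripper_width: 87.8
```

```bash
python3 - <<'E'
from h import *
np.set_printoptions(precision=3,suppress=True)
print(env.observe()["tcp_pos"])
ci=camera_info("wrist"); im=snapshot("wrist"); save("w1",im); print(ci)
for q,z in [("corner",12),("fixture",0),("green_case",0)]:
    for r in finder.mark_of("wrist",q)[:2]: print(q,r["conf"],r["position"],ray(ci,r["position"],z))
E
```

```text
[502.259 286.033 335.432]
{'fx': 358.2614945185754, 'fy': 358.2614945185754, 'cx': 278.6786544217169, 'cy': 211.4494750424405, 'position': array([439.823, 313.957, 480.797]), 'attitude': array([[ 0.413,  0.877,  0.245],
       [ 0.911, -0.399, -0.108],
       [ 0.002,  0.268, -0.964]])}
corner 0.72 [331.5, 234.0] [618.502 314.344  12.   ]
fixture 0.59 [288.5, 210.7] [566.533 272.762   0.   ]
green_case 0.72 [319.1, 291.3] [698.778 263.682   0.   ]
```

View pics/w1.png

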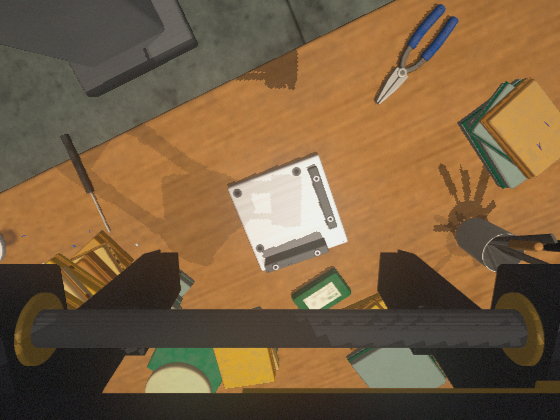

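The wrist view shows the plate with corners near (228,185), (318,153), (347,240) and (262,271). The taller back fence is at (298,248) and the low side fence at (322,197). I'll fit the plate outline.

```bash
python3 - <<'E'
from h import *
np.set_printoptions(precision=1,suppress=True)
ci=camera_info("wrist"); im=cv2.imread("pics/w1.png")
g=cv2.cvtColor(im,cv2.COLOR_BGR2GRAY)
def edge(a,b):
    # subpixel strongest gradient across line a-b, at samples along it; return points
    a=np.array(a,float);b=np.array(b,float);t=(b-a)/np.linalg.norm(b-a);n=np.array([-t[1],t[0]])
    P=[]
    for s in np.linspace(.08,.92,40):
        o=np.arange(-5,5.01,.25);q=(a+s*(b-a))+o[:,None]*n
        v=cv2.remap(g.astype(np.float32),q[:,0].astype(np.float32)[None],q[:,1].astype(np.float32)[None],1)[0]
        d=np.abs(np.gradient(cv2.GaussianBlur(v[None],(7,1),1.5)[0])); P.append(q[d.argmax()])
    return np.array(P)
C=[(228,185),(318,153),(347,240),(262,271)]
L=[]
for i in range(4):
    P=edge(C[i],C[(i+1)%4]); W=np.array([ray(ci,p,12)[:2] for p in P]).astype(np.float32)
    vx,vy,x0,y0=cv2.fitLine(W,cv2.DIST_HUBER,0,.01,.01).ravel()
    r=np.abs((W-[x0,y0])@np.array([-vy,vx])); L.append((vx,vy,x0,y0)); print(i,"ang",np.degrees(np.arctan2(vy,vx)),x0,y0,"res",np.median(r))
X=[]
for i in range(4):
    a,b=L[i-1],L[i]; s=np.linalg.solve(np.array([[a[0],-b[0]],[a[1],-b[1]]]),[b[2]-a[2],b[3]-a[3]])
    X.append([a[2]+s[0]*a[0],a[3]+s[0]*a[1]])
X=np.array(X);print(X,np.linalg.norm(X-np.roll(X,-1,0),axis=1),X.mean(0))
E
```

```text
0 ang 86.3132 499.79904 287.04822 res 0.12649378
1 ang -3.7275157 572.6757 339.5026 res 0.16646986
2 ang 83.08039 622.4932 274.56836 res 1.6009842
3 ang -3.751622 559.51575 213.02477 res 0.25895983
[[495.3 217.2]
 [503.5 344. ]
 [629.9 335.8]
 [614.6 209.4]] [127.  126.7 127.3 119.5] [560.8 276.6]
```

carry_out --rows '[{"tx":-0.09,"ty":0.021,"tz":0,"spin":0,"claw":1},{"tx":-0.09,"ty":0.021,"tz":0,"spin":0,"claw":1},{"tx":-0.09,"ty":0.021,"tz":0,"spin":0,"claw":1},{"tx":-0.09,"ty":0.021,"tz":0,"spin":0,"claw":1},{"tx":-0.09,"ty":0.021,"tz":0,"spin":0,"claw":1}]'

```text
time_s: 2.2
tcp_pos: [454.0, 63.1, 332.6]
ee_rot: [[0.404, 0.915, -0.001], [0.915, -0.404, 0.0], [-0.0, -0.001, -1.0]]
contact_force: [0.6, -0.8, -0.9]
gripper_width: 88.0
```

carry_out --rows '[{"tx":-0.09,"ty":0.021,"tz":0,"spin":0,"claw":1},{"tx":-0.09,"ty":0.021,"tz":0,"spin":0,"claw":1},{"tx":-0.09,"ty":0.021,"tz":0.02,"spin":0,"claw":1},{"tx":-0.09,"ty":0.021,"tz":0.03,"spin":0,"claw":1},{"tx":-0.09,"ty":0.021,"tz":0.03,"spin":0,"claw":1}]'

```text
time_s: 2.7
tcp_pos: [411.2, -164.1, 292.7]
ee_rot: [[0.405, 0.914, 0.001], [0.914, -0.405, 0.0], [0.0, 0.001, -1.0]]
contact_force: [1.3, -0.3, -0.1]
gripper_width: 88.2
```

carry_out --rows '[{"tx":-0.09,"ty":0.021,"tz":0.03,"spin":0,"claw":1},{"tx":-0.09,"ty":0.021,"tz":0.03,"spin":0,"claw":1},{"tx":-0.09,"ty":0.021,"tz":0.01,"spin":0,"claw":1},{"tx":0,"ty":0,"tz":0,"spin":0,"claw":1}]'

```text
time_s: 3.1
tcp_pos: [384.0, -302.5, 256.3]
ee_rot: [[0.41, 0.912, -0.003], [0.912, -0.41, 0.0], [-0.001, -0.003, -1.0]]
contact_force: [0.5, 0.3, -0.1]
gripper_width: 88.2
```

```bash
python3 - <<'E'
from h import *
np.set_printoptions(precision=3,suppress=True)
s=env.observe();print(s["tcp_pos"],s["joints"])
ci=camera_info("wrist"); im=snapshot("wrist"); save("w2",im); print(ci)
for q,z in [("block_center",21),("doming_block",0)]:
    for r in finder.mark_of("wrist",q)[:2]: print(q,r["conf"],r["position"],ray(ci,r["position"],z))
m=finder.outline_of("wrist","doming_block")
if m:
    m=m[0]; R=m["region"];print(m["conf"],m["position"],R.sum()); np.save("m2.npy",R)
    ys,xs=np.where(R); print(xs.min(),xs.max(),ys.min(),ys.max())
    c=im[max(0,ys.min()-25):ys.max()+25,max(0,xs.min()-30):xs.max()+30]; save("w2c",cv2.resize(c,None,fx=5,fy=5,interpolation=2)[:600,:800])
E
```

```text
[ 384.036 -302.531  256.341] [ -41.09    -5.91   112.655   -0.089   73.389 -106.848]
{'fx': 358.2614945185754, 'fy': 358.2614945185754, 'cx': 278.6786544217169, 'cy': 211.4494750424405, 'position': array([ 322.566, -274.855,  402.16 ]), 'attitude': array([[ 0.411,  0.88 ,  0.238],
       [ 0.912, -0.396, -0.107],
       [ 0.   ,  0.261, -0.965]])}
block_center 0.83 [276.0, 232.4] [ 437.436 -329.864   21.   ]
doming_block 0.67 [281.0, 228.3] [ 441.553 -325.429    0.   ]
0.77 [277.0, 234.6] 1832
257 298 209 257
```

View pics/w2.png

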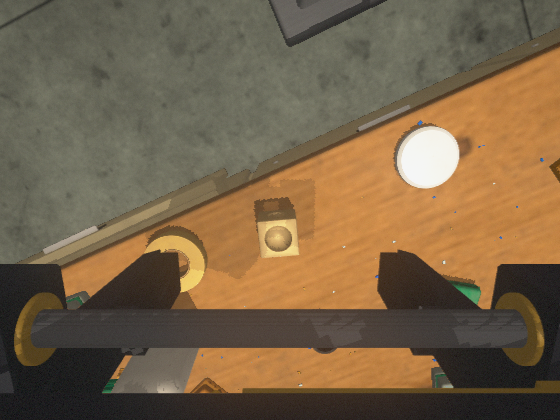

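The block's top face spans about (257,222) to (298,256), nearly square to the tool. The tape is at (178,263) and the tin at (428,157). Next I'll fit the top face.

```bash
python3 - <<'E'
from h import *
np.set_printoptions(precision=2,suppress=True)
ci=camera_info("wrist"); im=cv2.imread("pics/w2.png"); g=cv2.cvtColor(im,cv2.COLOR_BGR2GRAY)
s=env.observe();print(s["tcp_pos"])
hsv=cv2.cvtColor(im,cv2.COLOR_BGR2HSV)
R=np.load("m2.npy"); v=cv2.medianBlur(g,3); t,_=cv2.threshold(v[R][:,None],0,255,cv2.THRESH_OTSU)
m=((v>t)&cv2.dilate(R.astype(np.uint8),np.ones((3,3)),1).astype(bool)).astype(np.uint8)
m=cv2.morphologyEx(m,cv2.MORPH_CLOSE,np.ones((3,3)))
n,l,st,_=cv2.connectedComponentsWithStats(m); k=1+st[1:,4].argmax()
c=max(cv2.findContours((l==k).astype(np.uint8),0,1)[0],key=cv2.contourArea)[:,0]
W=np.array([ray(ci,p,42)[:2] for p in c.astype(float)]).astype(np.float32)
print(t,st[k],cv2.minAreaRect(W),cv2.boxPoints(cv2.minAreaRect(W)))
out=im.copy(); out[l==k]=(0,0,255); save("dbg",cv2.resize(np.hstack([im[195:270,235:320],out[195:270,235:320]])[:,:,::-1],None,fx=4.5,fy=4.5,interpolation=0))
print("tape",ray(ci,(176,263),18))
for i,nm in enumerate(["scene"]): pass
E
```

```text
[ 385.84 -298.4   258.09]
146.0 [ 258  219   42   40 1251] ((441.85211181640625, -323.5966491699219), (44.201595306396484, 42.76049041748047), 69.9809341430664) [[ 414.2  -337.04]
 [ 454.37 -351.68]
 [ 469.51 -310.15]
 [ 429.33 -295.51]]
tape [ 428.47 -447.42   18.  ]
```

View pics/dbg.png

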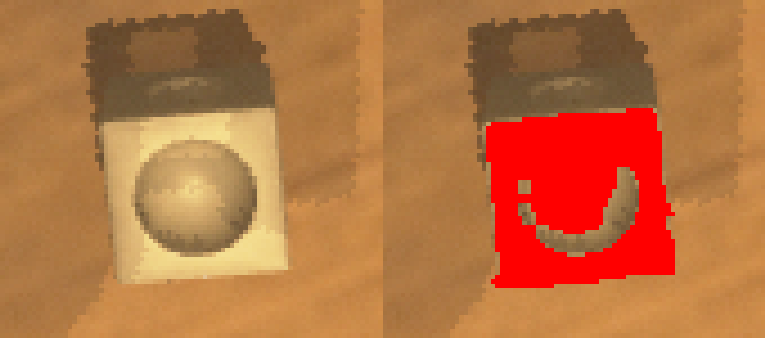

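```bash
python3 - <<'E'
from h import *
np.set_printoptions(precision=2,suppress=True)
ci=camera_info("wrist"); s=env.observe(); print(s["tcp_pos"],s["qd"],np.degrees(np.arctan2(s["ee_rot"][1][0],s["ee_rot"][0][0])))
ci["position"]=np.array([322.566,-274.855,402.16]); ci["attitude"]=np.array([[0.411,.88,.238],[.912,-.396,-.107],[0,.261,-.965]])
W=np.array([ray(ci,p,42)[:2] for p in [(258.3,222.1),(295.6,219),(298.8,254.8),(261.2,257.9)]])
d=np.roll(W,-1,0)-W; print(W,W.mean(0),np.linalg.norm(d,axis=1),np.degrees(np.arctan2(d[:,1],d[:,0])))
print("tape",ray(ci,(176,263),18))
E
```

```text
[ 385.84 -298.4   258.09] [ 0.62 -0.63 -0.06 -0.18 -0.16 -0.14] 66.06082453723576
[[ 413.16 -339.06]
 [ 426.15 -301.98]
 [ 464.39 -314.87]
 [ 451.   -353.31]] [ 438.67 -327.3 ] [39.29 40.35 40.71 40.43] [  70.69  -18.62 -109.21  159.36]
tape [ 424.81 -451.05   18.  ]
```

carry_out --rows '[{"tx":0,"ty":0,"tz":0,"spin":-0.57,"claw":1},{"tx":0,"ty":0,"tz":0,"spin":-0.57,"claw":1},{"tx":-0.01,"ty":0.06,"tz":0.06,"spin":0,"claw":1},{"tx":-0.009,"ty":0.06,"tz":0.06,"spin":0,"claw":1},{"tx":0,"ty":0,"tz":0.09,"spin":0,"claw":1}]'

```text
time_s: 3.8
tcp_pos: [444.4, -330.0, 155.9]
ee_rot: [[0.33, 0.944, 0.008], [0.944, -0.33, -0.006], [-0.003, 0.01, -1.0]]
contact_force: [0.7, -0.1, -0.0]
gripper_width: 88.1
```

carry_out --rows '[{"tx":0,"ty":0,"tz":0.09,"spin":0,"claw":1},{"tx":0,"ty":0,"tz":0,"spin":0,"claw":1},{"tx":0,"ty":0,"tz":0,"spin":0,"claw":1}]'

```text
time_s: 4.1
tcp_pos: [438.9, -327.2, 108.4]
ee_rot: [[0.331, 0.943, -0.001], [0.943, -0.331, 0.001], [0.001, -0.002, -1.0]]
contact_force: [0.5, -0.3, 0.7]
gripper_width: 88.1
```

```bash
python3 - <<'E'
from h import *
np.set_printoptions(precision=2,suppress=True)
ci=camera_info("wrist"); s=env.observe(); im=snapshot("wrist"); save("w3",im)
print(s["tcp_pos"],np.degrees(np.arctan2(s["ee_rot"][1][0],s["ee_rot"][0][0])))
for q,z in [("block_center",21),("doming_block",0)]:
    for r in finder.mark_of("wrist",q)[:2]: print(q,r["conf"],r["position"],ray(ci,r["position"],z))
E
```

```text
[ 438.92 -327.22  108.36] 70.64539473476401
block_center 0.58 [275.7, 216.5] [ 437.63 -328.75   21.  ]
```

View pics/w3.png

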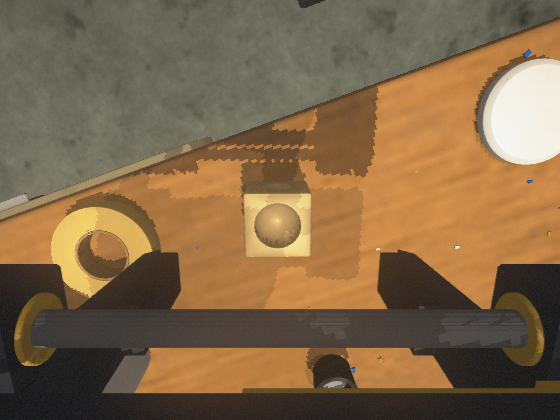

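The block sits square between the fingers, with its top face centred at (278,225). I'll descend and grip.

carry_out --rows '[{"tx":0,"ty":0,"tz":0.07,"spin":0,"claw":1},{"tx":0,"ty":0,"tz":0.07,"spin":0,"claw":1},{"tx":0,"ty":0,"tz":0.044,"spin":0,"claw":1},{"tx":0,"ty":0,"tz":0,"spin":0,"claw":1},{"tx":0,"ty":0,"tz":0,"spin":0,"claw":1}]'

```text
time_s: 4.75
tcp_pos: [439.8, -330.1, 18.3]
ee_rot: [[0.334, 0.943, 0.002], [0.943, -0.334, -0.002], [-0.001, 0.003, -1.0]]
contact_force: [0.3, -0.2, 0.7]
gripper_width: 88.0
```

carry_out --rows '[{"tx":0,"ty":0,"tz":0,"spin":0,"claw":-1},{"tx":0,"ty":0,"tz":0,"spin":0,"claw":-1},{"tx":0,"ty":0,"tz":0,"spin":0,"claw":-1},{"tx":0,"ty":0,"tz":0,"spin":0,"claw":-1},{"tx":0,"ty":0,"tz":0,"spin":0,"claw":-1}]'

```text
time_s: 5.25
tcp_pos: [438.7, -329.2, 16.6]
ee_rot: [[0.334, 0.943, 0.0], [0.943, -0.334, -0.0], [-0.0, 0.0, -1.0]]
contact_force: [-0.6, 0.3, 0.1]
gripper_width: 50.1
```

carry_out --rows '[{"tx":0,"ty":0,"tz":0,"spin":0,"claw":-1},{"tx":0,"ty":0,"tz":0,"spin":0,"claw":-1},{"tx":0,"ty":0,"tz":0,"spin":0,"claw":-1},{"tx":0,"ty":0,"tz":0,"spin":0,"claw":-1},{"tx":0,"ty":0,"tz":0,"spin":0,"claw":-1}]'

```text
time_s: 5.75
tcp_pos: [438.6, -328.7, 16.3]
ee_rot: [[0.334, 0.943, -0.0], [0.943, -0.334, 0.001], [0.0, -0.0, -1.0]]
contact_force: [0.5, 1.9, 4.1]
gripper_width: 42.1
```

carry_out --rows '[{"tx":0,"ty":0,"tz":-0.03,"spin":0,"claw":-1},{"tx":0,"ty":0,"tz":-0.06,"spin":0,"claw":-1},{"tx":0,"ty":0,"tz":-0.09,"spin":-0.98,"claw":-1},{"tx":0,"ty":0,"tz":-0.09,"spin":-0.98,"claw":-1},{"tx":0,"ty":0,"tz":-0.09,"spin":-0.98,"claw":-1}]'

```text
time_s: 6.25
tcp_pos: [437.1, -328.6, 197.1]
ee_rot: [[0.132, 0.991, -0.002], [0.991, -0.132, 0.001], [0.0, -0.002, -1.0]]
contact_force: [0.4, -0.7, -4.8]
gripper_width: 41.5
```

carry_out --rows '[{"tx":0,"ty":0,"tz":-0.09,"spin":-0.98,"claw":-1},{"tx":0,"ty":0,"tz":-0.03,"spin":0,"claw":-1},{"tx":0,"ty":0,"tz":0,"spin":0,"claw":-1},{"tx":0,"ty":0,"tz":0,"spin":0,"claw":-1}]'

```text
time_s: 6.65
tcp_pos: [437.3, -328.2, 253.6]
ee_rot: [[0.068, 0.998, -0.003], [0.998, -0.068, 0.002], [0.002, -0.003, -1.0]]
contact_force: [-0.1, -0.5, -6.9]
gripper_width: 41.9
```

carry_out --rows '[{"tx":0.05,"ty":0.008,"tz":0,"spin":0,"claw":-1},{"tx":0.09,"ty":0.014,"tz":0,"spin":0,"claw":-1},{"tx":0.09,"ty":0.014,"tz":0,"spin":0,"claw":-1},{"tx":0.09,"ty":0.014,"tz":0,"spin":0,"claw":-1},{"tx":0.09,"ty":0.014,"tz":0,"spin":0,"claw":-1}]'

```text
time_s: 7.15
tcp_pos: [481.9, -124.4, 251.7]
ee_rot: [[0.068, 0.998, -0.007], [0.998, -0.068, 0.002], [0.002, -0.007, -1.0]]
contact_force: [1.6, -0.0, -5.5]
gripper_width: 41.8
```

carry_out --rows '[{"tx":0.09,"ty":0.014,"tz":0,"spin":0,"claw":-1},{"tx":0.09,"ty":0.014,"tz":0,"spin":0,"claw":-1},{"tx":0.09,"ty":0.014,"tz":0,"spin":0,"claw":-1},{"tx":0.09,"ty":0.014,"tz":0,"spin":0,"claw":-1},{"tx":0.09,"ty":0.014,"tz":0,"spin":0,"claw":-1}]'

```text
time_s: 7.65
tcp_pos: [531.8, 97.1, 251.6]
ee_rot: [[0.067, 0.998, -0.007], [0.998, -0.067, -0.001], [-0.002, -0.007, -1.0]]
contact_force: [1.2, -0.9, -5.5]
gripper_width: 41.3
```

carry_out --rows '[{"tx":0.09,"ty":0.014,"tz":0,"spin":0,"claw":-1},{"tx":0.09,"ty":0.014,"tz":0,"spin":0,"claw":-1},{"tx":0.09,"ty":0.014,"tz":0,"spin":0,"claw":-1},{"tx":0.09,"ty":0.014,"tz":0,"spin":0,"claw":-1},{"tx":0.02,"ty":0.002,"tz":0,"spin":0,"claw":-1}]'

```text
time_s: 8.15
tcp_pos: [573.9, 287.1, 250.8]
ee_rot: [[0.064, 0.998, -0.007], [0.998, -0.064, -0.001], [-0.001, -0.007, -1.0]]
contact_force: [-0.0, -0.5, -5.3]
gripper_width: 41.9
```

carry_out --rows '[{"tx":0,"ty":0,"tz":0,"spin":0,"claw":-1},{"tx":0,"ty":0,"tz":0,"spin":0,"claw":-1},{"tx":0,"ty":0,"tz":0,"spin":0,"claw":-1},{"tx":0,"ty":0,"tz":0,"spin":0,"claw":-1}]'

```text
time_s: 8.55
tcp_pos: [575.4, 281.6, 255.9]
ee_rot: [[0.068, 0.998, -0.001], [0.998, -0.068, -0.001], [-0.001, -0.001, -1.0]]
contact_force: [0.9, 0.0, -5.9]
gripper_width: 42.3
```

```bash
python3 - <<'E'
from h import *
np.set_printoptions(precision=3,suppress=True)
ci=camera_info("wrist"); s=env.observe(); im=snapshot("wrist"); save("w4",im)
print(s["tcp_pos"],s["contact_force"],s["joints"],np.degrees(np.arctan2(s["ee_rot"][1][0],s["ee_rot"][0][0])))
print(ci["position"],ci["attitude"])
for q,z in [("corner",12),("fixture",0),("block_center",s["tcp_pos"][2]+5)]:
    for r in finder.mark_of("wrist",q)[:2]: print(q,r["conf"],r["position"],ray(ci,r["position"],z))
print(proj(ci,[[611.5,318.4,12],[563.7,276.4,12]]))
E
```

```text
[575.372 281.558 255.857] [ 0.89   0.03  -5.863] [ 23.858  10.898  95.21   -0.021  73.942 -62.214] 86.0770949106806
[507.854 286.402 401.551] [[ 0.069  0.962  0.262]
 [ 0.998 -0.066 -0.019]
 [-0.     0.263 -0.965]]
corner 0.96 [310.0, 212.5] [617.491 314.083  12.   ]
fixture 0.88 [266.0, 171.0] [568.975 267.693   0.   ]
block_center 0.77 [278.2, 274.8] [574.134 281.562 260.857]
[[313.595 207.116]
 [273.203 167.351]]
```

View pics/w4.png

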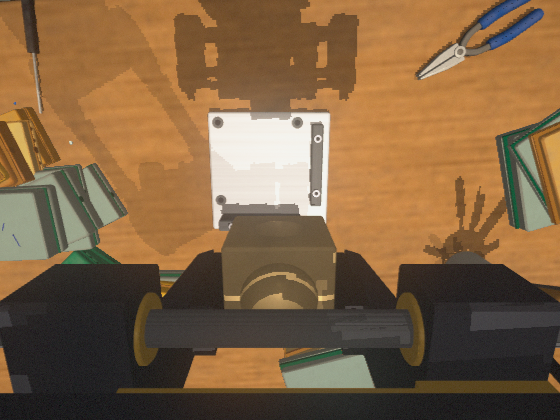

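The plate spans columns 208–329 from row 113 and looks square to the image. The side fence's inner edge is near column 310 and the back fence's foot near row 205. The block is held centred at column 278. I'll sharpen the fence positions from profiles.

```bash
python3 - <<'E'
from h import *
np.set_printoptions(precision=1,suppress=True,linewidth=200)
ci=camera_info("wrist"); g=cv2.imread("pics/w4.png",0).astype(int)
print(env.observe()["tcp_pos"])
print("cols300-335",g[150:190,300:336].mean(0))
print("colsL 203-216",g[140:190,203:217].mean(0))
print("rows196-232",g[196:232,228:250].mean(1))
print("rowsF 107-118",g[107:119,240:290].mean(1))
ci0=ci
for nm,px,z in [("L",(209,165),12),("R",(329,165),12),("F",(268,112),12),("side_in z12",(310,165),12),("side_in z22",(310,165),22),("back z12 row205",(240,205),12),("back z42 row217",(240,217),42)]:
    print(nm,ray(ci,px,z))
E
```

```text
[575.7 282.5 256.7]
cols300-335 [235.6 235.7 235.8 235.7 235.6 235.6 235.9 236.8 238.5 214.  145.2 110.5 126.5 136.5 136.5 137.3 137.9 136.3 135.6 135.9 134.9 131.6 203.3 241.1 242.6 242.7 238.6 215.4 168.7 152.8 151.5 150.8 150.5
 150.6 151.  150.2]
colsL 203-216 [133.1 133.9 133.2 133.7 134.3 134.5 142.7 166.5 202.6 221.5 227.6 227.9 228.1 228.6]
rows196-232 [230.3 230.3 229.3 227.1 227.3 228.1 227.8 213.6 170.7 125.7 124.5 124.  124.8 125.7 124.5 126.1 125.7  99.1  80.4  80.6  88.3  89.   88.   89.   90.6  93.8  94.9  96.6 102.6 101.6  99.9 101.2  96.2
  94.   92.9  92.7]
rowsF 107-118 [117.5 109.7 110.1 108.6 111.  143.7 164.8 175.3 178.  179.9 185.4 199.2]
L [557.1 207.8  12. ]
R [566.1 338.4  12. ]
F [506.  276.2  12. ]
side_in z12 [564.6 317.7  12. ]
side_in z22 [563.2 316.9  22. ]
back z12 row205 [604.3 237.2  12. ]
back z42 row217 [609.8 239.8  42. ]
```

carry_out --rows '[{"tx":0,"ty":0,"tz":0.08,"spin":0,"claw":-1},{"tx":0,"ty":0,"tz":0.09,"spin":0,"claw":-1},{"tx":0,"ty":0,"tz":0.09,"spin":0,"claw":-1},{"tx":0,"ty":0,"tz":0.09,"spin":0,"claw":-1},{"tx":0,"ty":0,"tz":0.06,"spin":0,"claw":-1}]'

```text
time_s: 9.25
tcp_pos: [573.7, 282.1, 47.9]
ee_rot: [[0.067, 0.998, -0.003], [0.998, -0.067, -0.002], [-0.002, -0.003, -1.0]]
contact_force: [-0.9, -0.8, -5.3]
gripper_width: 42.1
```

carry_out --rows '[{"tx":0,"ty":0,"tz":0,"spin":0,"claw":-1},{"tx":0,"ty":0,"tz":0,"spin":0,"claw":-1},{"tx":0,"ty":0,"tz":0,"spin":0,"claw":-1},{"tx":0,"ty":0,"tz":0,"spin":0,"claw":-1},{"tx":0,"ty":0,"tz":0,"spin":0,"claw":-1}]'

```text
time_s: 9.75
tcp_pos: [577.2, 284.0, 53.8]
ee_rot: [[0.066, 0.998, 0.004], [0.998, -0.066, 0.002], [0.002, 0.004, -1.0]]
contact_force: [-0.5, 0.4, -6.1]
gripper_width: 41.9
```

carry_out --rows '[{"tx":0,"ty":0,"tz":0.02,"spin":0,"claw":-1},{"tx":0,"ty":0,"tz":0.016,"spin":0,"claw":-1},{"tx":0,"ty":0,"tz":0,"spin":0,"claw":-1},{"tx":0,"ty":0,"tz":0,"spin":0,"claw":-1},{"tx":0,"ty":0,"tz":0,"spin":0,"claw":-1}]'

```text
time_s: 10.25
tcp_pos: [575.6, 283.2, 33.0]
ee_rot: [[0.067, 0.998, -0.0], [0.998, -0.067, -0.0], [-0.0, -0.0, -1.0]]
contact_force: [-0.1, 0.4, -6.5]
gripper_width: 41.8
```

carry_out --rows '[{"tx":0,"ty":0,"tz":0.004,"spin":0,"claw":-1},{"tx":0,"ty":0,"tz":0.004,"spin":0,"claw":-1},{"tx":0,"ty":0,"tz":0.002,"spin":0,"claw":-1},{"tx":0,"ty":0,"tz":0,"spin":0,"claw":-1},{"tx":0,"ty":0,"tz":0,"spin":0,"claw":-1}]'

```text
time_s: 10.75
tcp_pos: [575.6, 283.3, 28.3]
ee_rot: [[0.066, 0.998, 0.0], [0.998, -0.066, 0.0], [0.0, 0.0, -1.0]]
contact_force: [-0.1, 0.3, -4.4]
gripper_width: 41.5
```

carry_out --rows '[{"tx":0,"ty":0,"tz":0.001,"spin":0,"claw":-1},{"tx":0,"ty":0,"tz":0,"spin":0,"claw":-1},{"tx":0,"ty":0,"tz":0,"spin":0,"claw":-1},{"tx":0,"ty":0,"tz":0,"spin":0,"claw":-1}]'

```text
time_s: 11.15
tcp_pos: [575.7, 283.3, 28.3]
ee_rot: [[0.066, 0.998, 0.0], [0.998, -0.066, 0.0], [0.0, 0.0, -1.0]]
contact_force: [-2.3, -1.6, 2.5]
gripper_width: 41.9
```

carry_out --rows '[{"tx":0,"ty":0,"tz":0.001,"spin":0,"claw":-1},{"tx":0,"ty":0,"tz":0,"spin":0,"claw":-1},{"tx":0,"ty":0,"tz":0,"spin":0,"claw":-1},{"tx":0,"ty":0,"tz":0,"spin":0,"claw":-1}]'

```text
time_s: 11.55
tcp_pos: [575.7, 283.3, 28.3]
ee_rot: [[0.066, 0.998, 0.0], [0.998, -0.066, 0.0], [0.0, 0.0, -1.0]]
contact_force: [-4.3, -2.5, 5.9]
gripper_width: 42.1
```

carry_out --rows '[{"tx":0,"ty":0,"tz":-0.001,"spin":0,"claw":-1},{"tx":0,"ty":0.004,"tz":0,"spin":0,"claw":-1},{"tx":0,"ty":0.004,"tz":0,"spin":0,"claw":-1},{"tx":0,"ty":0.004,"tz":0,"spin":0,"claw":-1},{"tx":0,"ty":0.004,"tz":0,"spin":0,"claw":-1}]'

```text
time_s: 12.05
tcp_pos: [582.0, 283.3, 28.3]
ee_rot: [[0.067, 0.998, -0.003], [0.998, -0.067, 0.0], [0.0, -0.003, -1.0]]
contact_force: [-9.0, 0.3, 6.7]
gripper_width: 42.0
```

carry_out --rows '[{"tx":0,"ty":0.004,"tz":0,"spin":0,"claw":-1},{"tx":0,"ty":0.004,"tz":0,"spin":0,"claw":-1},{"tx":0,"ty":0,"tz":0,"spin":0,"claw":-1},{"tx":0,"ty":0,"tz":0,"spin":0,"claw":-1}]'

```text
time_s: 12.45
tcp_pos: [586.6, 283.1, 28.3]
ee_rot: [[0.067, 0.998, -0.002], [0.998, -0.067, 0.001], [0.0, -0.002, -1.0]]
contact_force: [-6.6, -0.0, 6.6]
gripper_width: 41.7
```

carry_out --rows '[{"tx":0,"ty":0.002,"tz":-0.001,"spin":0,"claw":-1},{"tx":0,"ty":0.002,"tz":0,"spin":0,"claw":-1},{"tx":0,"ty":0.002,"tz":0,"spin":0,"claw":-1},{"tx":0,"ty":0.002,"tz":0,"spin":0,"claw":-1},{"tx":0,"ty":0.002,"tz":0,"spin":0,"claw":-1}]'

```text
time_s: 12.95
tcp_pos: [591.5, 282.6, 28.3]
ee_rot: [[0.067, 0.998, -0.002], [0.998, -0.067, 0.0], [0.0, -0.002, -1.0]]
contact_force: [-6.4, 1.0, 3.8]
gripper_width: 41.9
```

carry_out --rows '[{"tx":0,"ty":0.002,"tz":0,"spin":0,"claw":-1},{"tx":0,"ty":0.002,"tz":0,"spin":0,"claw":-1},{"tx":0,"ty":0,"tz":0,"spin":0,"claw":-1}]'

```text
time_s: 13.25
tcp_pos: [593.7, 282.5, 28.3]
ee_rot: [[0.067, 0.998, -0.002], [0.998, -0.067, 0.0], [0.0, -0.002, -1.0]]
contact_force: [-4.6, 0.1, 3.2]
gripper_width: 41.6
```

carry_out --rows '[{"tx":0,"ty":0.002,"tz":0,"spin":0,"claw":-1},{"tx":0,"ty":0.002,"tz":0,"spin":0,"claw":-1},{"tx":0,"ty":0,"tz":0,"spin":0,"claw":-1}]'

```text
time_s: 13.55
tcp_pos: [595.1, 282.4, 28.3]
ee_rot: [[0.067, 0.998, -0.003], [0.998, -0.067, 0.0], [0.0, -0.003, -1.0]]
contact_force: [-7.3, 0.0, 4.5]
gripper_width: 41.9
```

carry_out --rows '[{"tx":0,"ty":0.002,"tz":0,"spin":0,"claw":-1},{"tx":0,"ty":0.002,"tz":0,"spin":0,"claw":-1},{"tx":0,"ty":0,"tz":0,"spin":0,"claw":-1}]'

```text
time_s: 13.85
tcp_pos: [595.2, 282.4, 28.3]
ee_rot: [[0.067, 0.998, -0.007], [0.998, -0.067, 0.0], [-0.0, -0.007, -1.0]]
contact_force: [-12.8, 1.2, 9.7]
gripper_width: 41.9
```

carry_out --rows '[{"tx":0.002,"ty":-0.001,"tz":-0.001,"spin":0,"claw":-1},{"tx":0.004,"ty":0,"tz":0,"spin":0,"claw":-1},{"tx":0.004,"ty":0,"tz":0,"spin":0,"claw":-1},{"tx":0.004,"ty":0,"tz":0,"spin":0,"claw":-1},{"tx":0.002,"ty":0,"tz":0,"spin":0,"claw":-1}]'

```text
time_s: 14.35
tcp_pos: [595.3, 285.2, 28.4]
ee_rot: [[0.066, 0.998, -0.008], [0.998, -0.066, -0.008], [-0.008, -0.007, -1.0]]
contact_force: [-11.3, -15.8, 12.3]
gripper_width: 41.7
```

carry_out --rows '[{"tx":0.002,"ty":0,"tz":0,"spin":0,"claw":-1},{"tx":0.002,"ty":0,"tz":0,"spin":0,"claw":-1},{"tx":0,"ty":0,"tz":0,"spin":0,"claw":-1}]'

```text
time_s: 14.65
tcp_pos: [595.5, 287.1, 28.4]
ee_rot: [[0.067, 0.998, -0.008], [0.998, -0.067, -0.008], [-0.008, -0.008, -1.0]]
contact_force: [-12.3, -14.8, 12.2]
gripper_width: 41.9
```

carry_out --rows '[{"tx":0,"ty":-0.001,"tz":-0.002,"spin":0,"claw":-1},{"tx":0.002,"ty":0,"tz":0,"spin":0,"claw":-1},{"tx":0.002,"ty":0,"tz":0,"spin":0,"claw":-1},{"tx":0.002,"ty":0,"tz":0,"spin":0,"claw":-1},{"tx":0,"ty":0,"tz":0,"spin":0,"claw":-1}]'

```text
time_s: 15.15
tcp_pos: [595.8, 291.8, 28.4]
ee_rot: [[0.067, 0.998, -0.006], [0.998, -0.067, -0.005], [-0.005, -0.006, -1.0]]
contact_force: [-7.5, -8.5, 5.2]
gripper_width: 41.9
```

carry_out --rows '[{"tx":0.002,"ty":0,"tz":0,"spin":0,"claw":-1},{"tx":0.002,"ty":0,"tz":0,"spin":0,"claw":-1},{"tx":0,"ty":0,"tz":0,"spin":0,"claw":-1}]'

```text
time_s: 15.45
tcp_pos: [595.9, 293.4, 28.4]
ee_rot: [[0.067, 0.998, -0.006], [0.998, -0.067, -0.006], [-0.006, -0.006, -1.0]]
contact_force: [-8.5, -10.4, 4.4]
gripper_width: 41.6
```

carry_out --rows '[{"tx":0.002,"ty":0,"tz":0,"spin":0,"claw":-1},{"tx":0,"ty":0,"tz":0,"spin":0,"claw":-1},{"tx":0,"ty":0,"tz":0,"spin":0,"claw":-1}]'

```text
time_s: 15.75
tcp_pos: [595.9, 293.4, 28.4]
ee_rot: [[0.067, 0.998, -0.007], [0.998, -0.067, -0.007], [-0.008, -0.006, -1.0]]
contact_force: [-8.2, -12.8, 5.6]
gripper_width: 41.7
```

carry_out --rows '[{"tx":0.002,"ty":0,"tz":0,"spin":0,"claw":-1},{"tx":0,"ty":0,"tz":0,"spin":0,"claw":-1},{"tx":0,"ty":0,"tz":0,"spin":0,"claw":-1}]'

```text
time_s: 16.05
tcp_pos: [595.9, 293.5, 28.4]
ee_rot: [[0.066, 0.998, -0.007], [0.998, -0.066, -0.009], [-0.009, -0.007, -1.0]]
contact_force: [-8.1, -15.3, 6.8]
gripper_width: 41.8
```

carry_out --rows '[{"tx":0.001,"ty":0.002,"tz":0,"spin":0,"claw":-1},{"tx":0.001,"ty":0.002,"tz":0,"spin":0,"claw":-1},{"tx":0,"ty":0,"tz":0,"spin":0,"claw":-1},{"tx":0,"ty":0,"tz":0,"spin":0,"claw":-1},{"tx":0,"ty":0,"tz":0,"spin":0,"claw":-1}]'

```text
time_s: 16.55
tcp_pos: [595.9, 293.5, 28.4]
ee_rot: [[0.067, 0.998, -0.012], [0.998, -0.067, -0.01], [-0.011, -0.011, -1.0]]
contact_force: [-13.8, -18.8, 12.1]
gripper_width: 41.5
```

carry_out --rows '[{"tx":0.002,"ty":0.001,"tz":-0.001,"spin":0,"claw":-1},{"tx":0,"ty":0,"tz":0,"spin":0,"claw":-1},{"tx":0,"ty":0,"tz":0,"spin":0,"claw":-1},{"tx":0,"ty":0,"tz":0,"spin":0,"claw":-1},{"tx":0,"ty":0,"tz":0,"spin":0,"claw":-1}]'

```text
time_s: 17.05
tcp_pos: [595.9, 293.5, 28.5]
ee_rot: [[0.067, 0.998, -0.013], [0.998, -0.067, -0.012], [-0.013, -0.012, -1.0]]
contact_force: [-15.2, -21.2, 11.7]
gripper_width: 41.9
```

```bash
python3 - <<'E'
from h import *
np.set_printoptions(precision=3,suppress=True)
ci=camera_info("wrist"); s=env.observe(); im=snapshot("wrist"); save("w5",im)
print(s["time_s"],s["tcp_pos"],s["contact_force"],s["moment"],s["gripper_width"],np.degrees(np.arctan2(s["ee_rot"][1][0],s["ee_rot"][0][0])))
for q,z in [("corner",12),("block_center",33)]:
    for r in finder.mark_of("wrist",q)[:1]: print(q,r["conf"],r["position"],ray(ci,r["position"],z))
top=snapshot("top"); tc=camera_info("top"); u,v=proj(tc,[596,293,30])[0].astype(int)
a=cv2.resize(top[v-50:v+50,u-60:u+60],(480,400),interpolation=2)
sc=snapshot("scene"); u,v=proj(camera_info("scene"),[596,293,30])[0].astype(int)
b=cv2.resize(sc[v-62:v+63,u-50:u+50],(320,400),interpolation=2)
save("chk",np.hstack([a,b]))
E
```

```text
17.05 [595.913 293.537  28.488] [-15.237 -21.163  11.697] [-3.031  2.001 -0.349] 41.881181144547625 86.18251894542257
block_center 0.81 [278.3, 273.3] [594.264 293.655  33.   ]
```

View pics/w5.png

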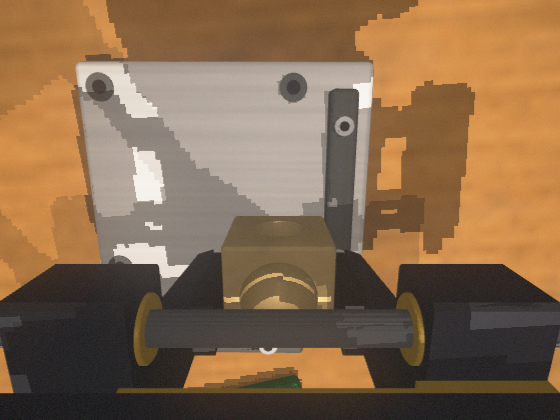

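View pics/chk.png

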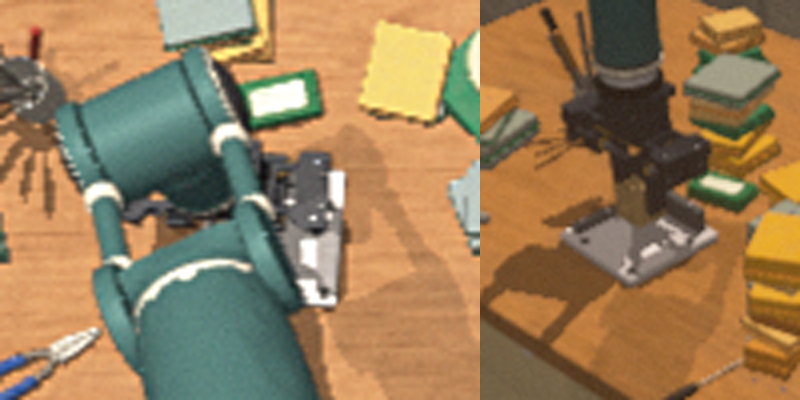

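The wrist picture shows the block's lower right edge against the side fence at about (327,216), with the block square to the plate. I'll ease the down force and raise the push on the back fence a little.

carry_out --rows '[{"tx":0,"ty":0.002,"tz":-0.001,"spin":0,"claw":-1},{"tx":0,"ty":0.002,"tz":-0.001,"spin":0,"claw":-1},{"tx":0,"ty":0,"tz":0,"spin":0,"claw":-1},{"tx":0,"ty":0,"tz":0,"spin":0,"claw":-1},{"tx":0,"ty":0,"tz":0,"spin":0,"claw":-1}]'

```text
time_s: 17.8
tcp_pos: [595.9, 293.5, 28.5]
ee_rot: [[0.067, 0.998, -0.017], [0.998, -0.067, -0.012], [-0.013, -0.016, -1.0]]
contact_force: [-17.3, -19.4, 12.1]
gripper_width: 41.9
```

carry_out --rows '[{"tx":0.001,"ty":0.001,"tz":-0.001,"spin":0,"claw":-1},{"tx":0,"ty":0,"tz":0,"spin":0,"claw":-1},{"tx":0,"ty":0,"tz":0,"spin":0,"claw":-1},{"tx":0,"ty":0,"tz":0,"spin":0,"claw":-1},{"tx":0,"ty":0,"tz":0,"spin":0,"claw":-1}]'

```text
time_s: 18.3
tcp_pos: [595.9, 293.6, 28.5]
ee_rot: [[0.067, 0.998, -0.018], [0.998, -0.067, -0.013], [-0.014, -0.017, -1.0]]
contact_force: [-17.4, -20.2, 11.3]
gripper_width: 41.6
```

carry_out --rows '[{"tx":0,"ty":0,"tz":0,"spin":0,"claw":-1},{"tx":0,"ty":0,"tz":0,"spin":0,"claw":-1},{"tx":0,"ty":0,"tz":0,"spin":0,"claw":-1},{"tx":0,"ty":0,"tz":0,"spin":0,"claw":-1},{"tx":0,"ty":0,"tz":0,"spin":0,"claw":-1}]'

```text
time_s: 18.8
tcp_pos: [595.9, 293.5, 28.5]
ee_rot: [[0.067, 0.998, -0.018], [0.998, -0.067, -0.013], [-0.014, -0.017, -1.0]]
contact_force: [-18.1, -20.3, 10.4]
gripper_width: 41.3
```

carry_out --rows '[{"tx":0.001,"ty":0.002,"tz":-0.001,"spin":0,"claw":-1},{"tx":0.001,"ty":0.002,"tz":-0.001,"spin":0,"claw":-1},{"tx":0,"ty":0,"tz":0,"spin":0,"claw":-1},{"tx":0,"ty":0,"tz":0,"spin":0,"claw":-1},{"tx":0,"ty":0,"tz":0,"spin":0,"claw":-1}]'

```text
time_s: 19.3
tcp_pos: [595.9, 293.5, 28.5]
ee_rot: [[0.067, 0.998, -0.022], [0.998, -0.067, -0.015], [-0.016, -0.021, -1.0]]
contact_force: [-21.7, -21.3, 11.3]
gripper_width: 42.0
```

carry_out --rows '[{"tx":0,"ty":0,"tz":0,"spin":0,"claw":-1},{"tx":0,"ty":0,"tz":0,"spin":0,"claw":-1},{"tx":0,"ty":0,"tz":0,"spin":0,"claw":-1},{"tx":0,"ty":0,"tz":0,"spin":0,"claw":-1},{"tx":0,"ty":0,"tz":0,"spin":0,"claw":-1}]'

```text
time_s: 19.8
tcp_pos: [595.9, 293.5, 28.5]
ee_rot: [[0.067, 0.998, -0.022], [0.998, -0.067, -0.015], [-0.016, -0.021, -1.0]]
contact_force: [-21.7, -20.8, 11.1]
gripper_width: 41.6
```

```bash
python3 -c "
from rig import env
s=env.observe();print(s['contact_force'],s['tcp_pos'],s['gripper_width']);print(env.close_job())"
```

```text
[-21.71023169 -20.82344858  11.05370704] [595.92771152 293.49392217  28.4771341 ] 41.59770946735461
the job is handed in; nothing more can be done
None
```

I gripped the brass block, carried it over the mould stack with its underside at about 235 mm, and set it down on the fixture bed. I then slid it against the back fence and along it into the side fence, and handed the job in at 19.8 s while still gripping and pressing. Nothing was reported about whether it passed.

**Push:** the last reading was steady at about 21.7 N towards the back fence, 20.8 N towards the side fence and 11 N downward. These are felt at the wrist and include friction, so the force on each fence should be somewhat lower. I could not measure the fence forces separately.

**Position:** the block stopped moving at TCP (595.9, 293.5). The seat I worked out from the images was about (596, 295). The extra push gave no further movement.

**Squareness and tilt:** the tool's yaw matches the fixture's within about 0.1°. The tool leaned about 0.027 rad under load, against the block's limit of 0.08.

**Pictures:** the last wrist picture, taken before the final push increases, showed the block square and against the side fence. The back fence was hidden behind the gripper there, so that contact is known only from the force and the stop.

**Disagreement:** the first plate fit put the back fence about 6 mm nearer than the later picture did. The contact agreed with the later one.

**Other things:** I kept clear of the other things on the bench. I did not measure their positions again at the end.

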